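# Fish the over-pushed filter slide back onto its index plunger

### The arm

A 6-joint arm with a two-finger parallel gripper is mounted at the origin on a cart in front of the work surface, level with it; the furniture and walls round the work are solid. World frame = base frame: x ahead of the robot, y to its left, z up, the work surface at z = 0. Lengths are in m, angles in degrees, forces in N, time in s.
With the tool pointing down it reaches from about 0.35 to 0.875 m from the base axis. Payload 4.2 kg.
Tool frame: the origin (TCP) lies on the centre line of the jaws, within the pads' length; the fingertips stand tip_reach ahead of it and the grasp point (between the pads) is the TCP (tip_reach is the distance from the TCP to the fingertips, in m); z points along the fingers, y is the line along which they close (so a half turn about z gives the same grasp; the last joint's range is limited). The gripper opens to 87 mm and grips with 3 to 60 N. Pads are 19 mm wide; open, the fingers measure 117 mm over their backs; the gripper's body (75 mm by 190 mm) begins 51 mm behind the grasp point.
Start: joints at [-61.272, 22.042, 0.453, 0, -68.411, -14.817], TCP at [0.15, -0.607, 0.242] pointing down, gripper open.
Joint ranges: [-179.83, 179.83], [-69.29, 118.12], [-61.27, 80.66], [-181.25, 117.63], [-171.15, -9.14], [-177.46, 177.46]. Speed limits (degrees/s): [159.86, 159.86, 180, 180, 180, 180].

### API

Orientations are given as a 3x3 rotation matrix whose columns are the frame's x, y, z axes.
In Python, from station import sense, capture, finish_job, tip_reach gives the robot as it stands.
- The arm moves only by the tool arm_command, never from a script. Its argument "deltas" is a list of rows, each a list of 7 numbers: the turn, a rotation vector about the tool's x, y, z in rad, then the shift along the tool's x, y, z in cm, then the closure, from -1 (fully open) to 1 (shut), so that 0 is half open. In form: [[rx, ry, rz, dx, dy, dz, hand], ...]. A call has 1 to 8 rows; each row is the pose to reach, as a shift and turn from the pose commanded when the call began, along the tool's axes at that moment; what a row does not reach only later rows make up. A row lasts 1/12 s, in which the tool goes at most 41.7 mm and 7.16 degrees, less where a joint would pass 70% of its speed; a pose out of reach is approached as far as the arm can. A call with a gripper value outside its range is refused whole. The fingers move at their own pace and stop on an object; the grip force is fixed at half the most. Time passes only in rows, so rows that repeat a pose let the fingers close. It gives the time, the measured TCP pose, the force, the opening and the grip force at its end, in the units of the state.
- sense(): the state, without advancing time (a new reading comes with each control period).
- capture(name): name is "scene" or "top" or "wrist"; returns a dict with "pixels" (420x560x3 uint8, blue, green, red), "fovy" (degrees; the focal length in pixels is half the picture's height over the tangent of half this angle, whatever the lens; pixels are square), "cx", "cy" (the principal point, pixels), "rvec" (rotation vector, rad) and "tvec" (3), from world to camera coordinates, as OpenCV has them. Camera axes: x right, y down, z forward; pixel columns grow to the right and rows downward; lengths in m; the calibration is good to about 2 mm. A picture is of the moment at which its call begins. There is no depth.
- finish_job(): hands the job in; it is judged then, once.
The state is a dict: "time_s": time; "joints": joint angles; "joint_velocities": joint speeds; "effort": joint torques, N m; "tcp_pos": TCP position; "ee_rot": TCP orientation; "wrist_force": force on the tool from outside, world axes, zero at the start; "moment": the same for the moment, N m; "gripper_width": opening from 0.0 (shut) to 1.0 (fully open); "gripper_force": force on a finger pad.
Only numpy, scipy, OpenCV 4.12 (cv2) and the standard library are available. Lean on these libraries where they do the work, as an engineer would, in place of code of your own. Each camera call takes 0.05 s, during which the arm holds its last target. There are 200 camera calls.

### The job

The photometer's filter slide has been pushed too far into its slot, past the spring index plunger that should hold it. Take the hooked pick from its rest, reach into the slot over the slide, drop the hook into the slide's eye and draw the slide out gently until the plunger drops into the index hole and stops it, then keep up a tug of about 10 N for half a second to be sure that it is locked; its filter is glass, so never press or pull on the slide or the photometer with the pick by 14 N or more. Put the pick back in its rest the way it lay, and leave the things round about where they stand.

Things in the scene. Friction and masses are not known exactly. Their poses are not given: they have to be found in the camera images.
- pick: Hooked pick, loose, 70 g: square grey handle 100 x 14 x 14 mm with dark grip bands, then a round steel shaft, 4 mm, on the handle's axis, with a hook bent straight down at its end, 145 mm from the handle's middle. Origin: the middle of the handle, on its axis; x points along the shaft to the hook, z up as it lies. Grip the handle firmly at its middle from above, across its 14 mm.
- hook_tip (a point): Lowest point of the pick's hook, at (145, 0, -9) mm in the pick's frame. The hook is a round-ended steel pin 4 mm thick that reaches 7 mm below the underside of the shaft. Axes as the pick's.
- slide: Filter slide: loose flat steel plate 132 x 28 x 6 mm, 55 to 115 g, lying flat in the slot. Origin: middle of its underside; x points into the slot. It has a round through hole of 10 mm, the eye, at x = -54 mm (12 mm from its front end) and a through hole of 9 mm, the index hole, at x = +36 mm.
- slide_eye (a point): Centre of the slide's eye, on the slide's top face. Axes as the slide's. At the start it lies 18 to 28 mm inside the slot; when the plunger holds the slide it stands 8 to 52 mm in front of the slot's mouth, with nothing above it.
- photometer: White box with grey cover and aluminium front plate, 160 (x) x 132 (y) x 86 mm high, fixed to the bench, its front looking to the robot. Origin: middle of its underside; x points from front to back. Its index plunger with a black knob (top 123 mm above the bench) stands on the cover over the slot.
- slot (a point): Mouth of the slot in the photometer's front plate: the middle of the slot's floor at the front face, 36 mm above the bench. x points straight into the slot, y to its left, z up. The slot is 30 mm wide, 22 mm high and closed all round; the 6 mm slide on its floor has 1 mm of play on either side and 16 mm clear above it.
- plunger (a joint): Sprung vertical pin of 6 mm. Lift in m: 0.004 = riding on the slide's top face, as at the start (about 4.4 N); 0 = fully down, 4 mm into the index hole. It is clamped 40 to 80 mm behind the front face, where is not measured: the slide stops against it after 26 to 80 mm of travel. The slide drags with 1 to 8 N until the pin drops, then runs free for up to 3 mm and stops dead.
- rest (a point): Where the pick's origin lies in its rest, 45 mm above the bench; x along the pick to the hook, z up. The rest is a fixed aluminium stand 170 x 50 mm, base 7 mm thick, with two uprights 8 mm thick with flared notches: 43 mm behind this point for the handle (17 mm wide at the bottom), 95 mm ahead for the shaft (7 mm). The handle's middle is free on both sides.
- tip_box: Bystander: blue pipette tip box with a clear lid, 86 x 120 x 79 mm, near the rest; origin at the middle of its underside.
- vial: Bystander: white screw-cap vial, 27 mm wide, 51 mm high, left of the photometer; origin at the middle of its underside.
- beaker: Bystander: clear beaker with pale yellow pieces in it, 55 mm wide, 62 mm high, right of the photometer; origin at the middle of its underside.
- paper_roll: Paper towel roll, fixed: it stands upright on the bench to the right of the photometer and behind the rest, 110 mm wide and 220 mm high; origin in the middle of its underside. Keep the pick's long shaft clear of it when swinging across.
There are look-alikes about, which are no part of the job. Of the things shaped like the pick, the grey one is meant.

How it is judged (in metres and radians):
On the way, in this order (a step that is already met when the one before it is completed fails the run):
1. the hook hangs in the slide's eye (z of hook_tip in the frame of slide_eye below -0.002 m and horizontal distance between hook_tip and slide_eye below 0.006 m), for 0.1 s.
2. the slide is tugged against the dropped plunger with the pick (value of joint plunger below 0.0015 m and x of slide_eye in the frame of slot below -0.006 m and contact force between pick and slide above 7 N), for 0.3 s.
At the end, for the whole second after the job is handed in: Plunger down in the index hole (lift under 1.5 mm), the eye 6 to 56 mm out in front of the slot; the pick back in its rest the way it lay, hook ahead and down (origin within 15 mm sideways or lengthwise, under 5 mm too high, within 0.1 rad); pick and slide at rest (value of joint plunger below 0.0015 m and x of slide_eye in the frame of slot between -0.056 and -0.006 m and horizontal distance between pick and rest below 0.015 m and z of pick in the frame of rest below 0.005 m and angle between the x axis of pick and the x axis of rest, either way round below 0.1 rad and x of hook_tip in the frame of rest above 0.1 m and angle between pick's own z axis and vertical below 0.25 rad and linear speed of each of pick, slide below 0.02 m/s); the robot touches nothing.
It fails at once if the pick loads the slide with 14 N or more (contact force between pick and slide above 14 N).
It fails at once if the pick loads the photometer with 14 N or more (contact force between pick and photometer above 14 N).
It fails at once if the tip box is shifted (distance of tip_box from where it was at the start of the episode above 0.02 m).
It fails at once if the vial is shifted (distance of vial from where it was at the start of the episode above 0.02 m).
It fails at once if the beaker is shifted (distance of beaker from where it was at the start of the episode above 0.02 m).
It also fails if it takes over 72 s, if anything falls off the work surface, if the arm or the gripper's body presses on something with over 40 N, if the wrist force passes 120 N, or if a joint passes its speed limit or range.

## Working session

There is one attempt and no reset: what is moved stays moved. The work goes in short steps, Python scripts to look and compute and a tool call to move; the robot and the scene stay as the last step left them, time stands still between calls to the robot, and variables do not carry over. Pictures are saved under pics/ and viewed, at most 10 in all, crops included, and the job is handed in when it is done.

Besides the shell and the picture viewer there is one more tool, called after "Request:" by a JSON object that holds its "op" and its "data". arm_command: Moves the arm, as the interface text tells. Its arguments: {"type":"object","properties":{"deltas":{"type":"array"}},"required":["deltas"]}

```bash
mkdir -p pics; ls; cat > h.py <<'E'
import numpy as np, cv2, pickle
from station import sense, capture, tip_reach
def cap(n, tag):
    c=capture(n); pickle.dump(c,open(f'pics/{tag}.pkl','wb')); cv2.imwrite(f'pics/{tag}.png',c['pixels']); return c
def K(c):
    f=210/np.tan(np.radians(c['fovy'])/2); return np.array([[f,0,c['cx']],[0,f,c['cy']],[0,0,1]])
def ray(c,uv):
    R=cv2.Rodrigues(np.array(c['rvec']))[0]; t=np.array(c['tvec']).ravel()
    return -R.T@t, R.T@np.linalg.inv(K(c))@np.array([*uv,1.])
def onz(c,uv,z):
    o,d=ray(c,uv); return o+d*(z-o[2])/d[2]
def proj(c,P):
    return cv2.projectPoints(np.array(P,float).reshape(-1,3),np.array(c['rvec']),np.array(c['tvec']),K(c),None)[0].reshape(-1,2)
E
python3 - <<'E'
from h import *
print(tip_reach, sense())
a=cap('scene','s0');b=cap('top','t0')
for c in(a,b): print(c['fovy'],c['cx'],c['cy'],ray(c,(280,210)))
E
```

```text
pics
0.019 {'time_s': 0.0, 'joints': array([-6.12700804e+01,  2.20913209e+01,  3.79724334e-01, -2.86777115e-02,
       -6.84116696e+01, -1.48171625e+01]), 'joint_velocities': array([ 0.03481544, -0.02231959, -0.03722317,  0.0027586 , -0.10948597,
       -0.03488678]), 'effort': array([ 9.86975579e-05, -3.90664566e+01,  1.87405050e+01,  4.21971112e+00,
        1.10343355e-02, -1.68953329e-04]), 'tcp_pos': array([ 0.15016646, -0.60611125,  0.2404541 ]), 'ee_rot': array([[-9.70707322e-01, -2.40264235e-01, -6.26001209e-04],
       [-2.40265029e-01,  9.70705034e-01,  2.11022732e-03],
       [ 1.00650372e-04,  2.19881931e-03, -9.99997578e-01]]), 'wrist_force': array([-0.55654633, -0.53025387, -0.08449841]), 'moment': array([0.00930649, 0.0208046 , 0.06396817]), 'gripper_force': 0.0, 'gripper_width': 0.999040260476259}
48.85237415507289 281.00398316429977 202.54332312080317 (array([-0.05308338,  0.59394541,  0.68923301]), array([ 0.54087481, -0.65801484, -0.52415236]))
52.58478122740515 279.6727592131747 211.1708315840845 (array([ 0.41915577, -0.19595864,  1.23637796]), array([ 0.15692639,  0.02482176, -0.98730247]))
```

View pics/s0.png

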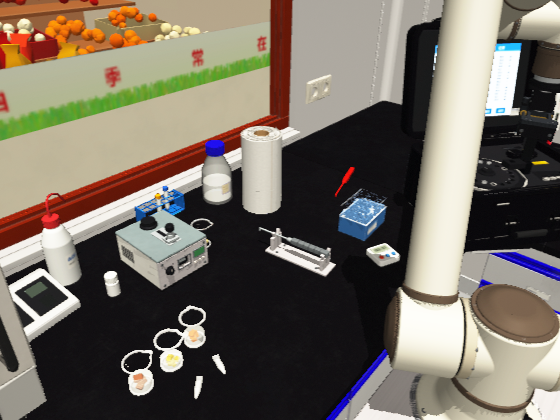

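View pics/t0.png

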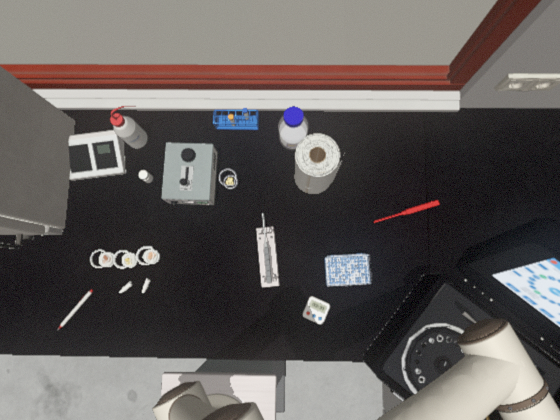

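The pick-shaped things are the grey one in the stand at top (266,250) / scene (298,248), the red one at top (408,212) and the pen at top (75,310). The grey one in the stand fits the description. Next I'll confirm it in an enlarged crop, with the photometer alongside.

```bash
python3 - <<'E'
from h import *
a=cv2.imread('pics/s0.png');b=cv2.imread('pics/t0.png')
def z(i,u,v,w,h): return cv2.resize(i[v:v+h,u:u+w],(400,300),interpolation=cv2.INTER_CUBIC)
m=np.vstack([np.hstack([z(b,220,205,120,90),z(b,140,125,120,90)]),np.hstack([z(a,245,205,120,90),z(a,100,205,120,90)])])
cv2.imwrite('pics/c0.png',m)
E
```

```text
(no output)
```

View pics/c0.png

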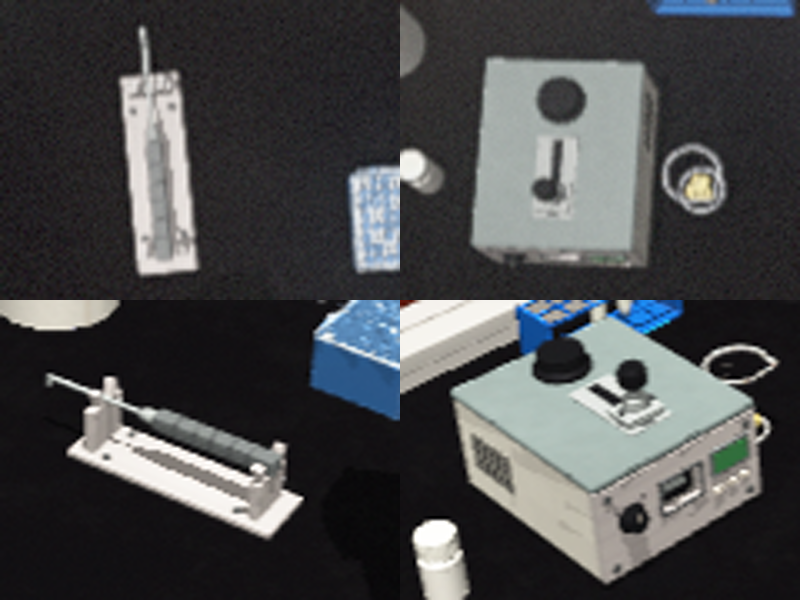

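```bash
cat > m.py <<'E'
from h import *
a=pickle.load(open('pics/s0.pkl','rb'));b=pickle.load(open('pics/t0.pkl','rb'))
T=lambda u,v,U,V:(U+u*.3,V+v*.3)
pr=lambda n,p:print(n,np.round(p,4))
for n,q in dict(hook=(141,30),hfront=(153,130),hback=(167,257)).items(): pr(n,onz(b,T(*q,220,205),.045))
for q in [(120,75),(178,70),(198,268),(138,274)]: pr('base',onz(b,T(*q,220,205),.007))
for q in [(87,58),(243,62),(240,250),(72,243)]: pr('cov top',onz(b,T(*q,140,125),.086))
for q in [(50,88),(205,18),(352,105),(190,190)]: pr('cov sc',onz(a,T(*q,100,205),.086))
for q in [(50,80),(285,150),(265,160)]: pr('pick sc',onz(a,T(*q,245,205),.045))
pr('slot sc L..',onz(a,T(283,190,100,205),.05))
s=[onz(b,p,z)for p,z in(((348,270),.079),((316,165),.11),((145,176),.05))];print(s)
E
python3 m.py
```

```text
hook [ 0.5964 -0.1159  0.045 ]
hfront [ 0.5115 -0.1279  0.045 ]
hback [ 0.4062 -0.1417  0.045 ]
base [ 0.5621 -0.0959  0.007 ]
base [ 0.5671 -0.1465  0.007 ]
base [ 0.3969 -0.1666  0.007 ]
base [ 0.3911 -0.1154  0.007 ]
cov top [0.792  0.1583 0.086 ]
cov top [0.7895 0.0252 0.086 ]
cov top [0.6278 0.0212 0.086 ]
cov top [0.6322 0.1617 0.086 ]
cov sc [0.7902 0.1597 0.086 ]
cov sc [0.7855 0.0329 0.086 ]
cov sc [0.6212 0.0366 0.086 ]
cov sc [0.6272 0.1659 0.086 ]
pick sc [ 0.5907 -0.1127  0.045 ]
pick sc [ 0.409  -0.1572  0.045 ]
pick sc [ 0.4127 -0.1384  0.045 ]
slot sc L.. [0.622  0.0998 0.05  ]
[array([ 0.44191178, -0.35218257,  0.079     ]), array([ 0.72341885, -0.26383212,  0.11      ]), array([0.70253949, 0.22492568, 0.05      ])]
```

The crop confirms it: a grey banded handle in the aluminium stand, hook pointing ahead at top (262,214). The slot is in the photometer's front plate at scene (185,262). I'll move above the pick.

Request:
{"op": "arm_command", "data": {"deltas": [[0,0,0.12,-40.8,38.5,9,-1],[0,0,0.12,-40.8,38.5,9,-1],[0,0,0.12,-40.8,38.5,9,-1],[0,0,0.12,-40.8,38.5,9,-1],[0,0,0.12,-40.8,38.5,9,-1],[0,0,0.12,-40.8,38.5,9,-1],[0,0,0.12,-40.8,38.5,9,-1],[0,0,0.12,-40.8,38.5,9,-1]]}}

```text
time_s: 0.77
tcp_pos: [0.3287, -0.3279, 0.1884]
ee_rot: [[-0.993, -0.122, -0.0], [-0.122, 0.993, 0.0], [0.0, 0.0, -1.0]]
wrist_force: [1.5, -0.7, -0.3]
gripper_width: 1.001
gripper_force: 0.0
```

```bash
cat >> h.py <<'E'
from scipy.spatial.transform import Rotation as Ro
def goal(p,yaw=None,s=None):
    s=s or sense(); R=np.array(s['ee_rot']); d=np.zeros(3)
    if yaw is not None:
        x=-np.array([np.cos(np.radians(yaw)),np.sin(np.radians(yaw)),0]);z=np.array([0,0,-1.])
        d=Ro.from_matrix(R.T@np.c_[x,np.cross(z,x),z]).as_rotvec()
    print('t',round(s['time_s'],2),'tcp',np.round(s['tcp_pos'],4),'F',np.round(s['wrist_force'],2),'M',np.round(s['moment'],2),'w',round(s['gripper_width'],3))
    print('delta',np.round(d,4),np.round(100*R.T@(np.array(p)-s['tcp_pos']),3))
E
python3 -c "
from h import *
goal([.4535,-.134,.15],7)"
```

```text
t 0.77 tcp [ 0.3287 -0.3279  0.1884] F [ 1.46 -0.67 -0.26] M [-0.02 -0.13 -0.06] w 1.001
delta [ 0.0002 -0.      0.0003] [-14.755  17.722   3.839]
```

Request:
{"op": "arm_command", "data": {"deltas": [[0,0,0,-14.3,17.1,3.6,-1],[0,0,0,-14.3,17.1,3.6,-1],[0,0,0,-14.3,17.1,3.6,-1],[0,0,0,-14.3,17.1,3.6,-1],[0,0,0,-14.3,17.1,3.6,-1],[0,0,0,-14.3,17.1,3.6,-1],[0,0,0,-14.3,17.1,3.6,-1],[0,0,0,-14.3,17.1,3.6,-1]]}}

```text
time_s: 1.43
tcp_pos: [0.4493, -0.1418, 0.1522]
ee_rot: [[-0.992, -0.125, -0.002], [-0.125, 0.992, 0.0], [0.002, 0.0, -1.0]]
wrist_force: [-0.3, -0.3, 0.1]
gripper_width: 0.997
gripper_force: 0.0
```

```bash
python3 -c "
from h import *
c=cap('wrist','w1'); goal([.4535,-.134,.15],7)
print(c['fovy'],ray(c,(280,210)))
y=np.radians(7);e=np.array([np.cos(y),np.sin(y)])
for s in(-.05,0,.05,.145): print(s,proj(c,[.4535+s*e[0],-.134+s*e[1],.045]))
"
```

```text
t 1.48 tcp [ 0.4489 -0.1425  0.1524] F [-0.52 -0.44 -0.53] M [-0.02  0.03  0.06] w 0.999
delta [ 0.0002 -0.0013  0.0013] [-0.566  0.787  0.241]
63.920043395188955 (array([ 0.36602741, -0.15296599,  0.29516954]), array([ 0.29190373,  0.05099871, -0.95520425]))
-0.05 [[286.08316603 160.73073163]]
0 [[285.24169486 224.09931531]]
0.05 [[284.49073242 280.65196801]]
0.145 [[283.2658044  372.89749851]]
```

View pics/w1.png

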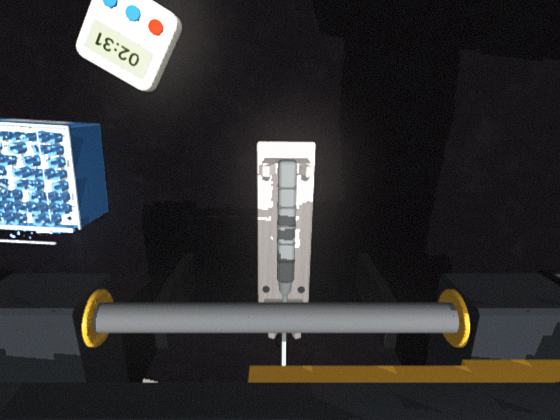

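Handle spans (287,160)–(285,283), within ~1 mm of the estimate. I'll refine this at the top-face height.

```bash
python3 -c "
from h import *
c=pickle.load(open('pics/w1.pkl','rb'))
g=cv2.cvtColor(c['pixels'],cv2.COLOR_BGR2GRAY)
for v in (170,180,200,240,262,275): print(v,g[v,268:306])
A,B=onz(c,(287.2,160),.052),onz(c,(285.3,283),.052);print(A,B,(A+B)/2,np.degrees(np.arctan2(*(B-A)[1::-1])),np.linalg.norm(B-A))
for q in[(257,142),(316,142)]:print(onz(c,q,.007))
"
```

```text
170 [252 232 202 196 195 191 195 229 255 189 114 144 163 180 193 193 196 195
 196 196 197 200 197 198 200 198 184 170 176 243 243 175 162 168 164 165
 166 175]
180 [205 255 255 203 179 178 183 181 183 173 123 146 166 180 193 199 194 197
 199 194 196 200 199 199 200 195 179 155 190 255 255 254 255 251 243 174
 148 148]
200 [254 254 254 200 185 178 180 182 177 169 119 151 170 187 191 196 194 194
 195 195 192 194 193 197 194 182 173 168 232 255 254 254 254 254 254 254
 254 255]
240 [176 169 172 171 182 178 177 179 164  83 131 158 178 189 189 183 154 153
 152 152 158 154 156 151 149 161 179 250 255 254 255 255 196 175 177 176
 174 173]
262 [166 168 172 169 172 170 174 172 163  97  75  78  79  87  82  85  87  86
  80  85  81  83  81  83  78  78 113 171 174 178 175 172 174 171 173 168
 171 173]
275 [166 170 171 174 166 170 173 174 164  82  91  94  97 100  98 101  98 102
 102 100 103 100 100  97  90  94 145 180 174 172 173 173 167 170 168 165
 166 174]
[ 0.40218907 -0.13972452  0.052     ] [ 0.50132724 -0.12767019  0.052     ] [ 0.45175816 -0.13369735  0.052     ] 6.93263057854727 0.09986832235918362
[ 0.39704912 -0.16457988  0.007     ]
[ 0.39081071 -0.11526326  0.007     ]
```

```bash
python3 -c "
from h import *
goal([.452,-.1337,.045],7)"
```

```text
t 1.48 tcp [ 0.4489 -0.1425  0.1524] F [-0.52 -0.44 -0.53] M [-0.02  0.03  0.06] w 0.999
delta [ 0.0002 -0.0013  0.0013] [-0.434  0.833 10.741]
```

Request:
{"op": "arm_command", "data": {"deltas": [[0,0,0,-0.4,0.8,0,-1],[0,0,0,-0.4,0.8,3,-1],[0,0,0,-0.4,0.8,6,-1],[0,0,0,-0.4,0.8,9,-1],[0,0,0,-0.4,0.8,9,-1],[0,0,0,-0.4,0.8,9,-1]]}}

```text
time_s: 1.98
tcp_pos: [0.4513, -0.1349, 0.0623]
ee_rot: [[-0.993, -0.121, -0.003], [-0.121, 0.993, -0.0], [0.003, -0.0, -1.0]]
wrist_force: [-0.5, -0.8, 1.0]
gripper_width: 1.005
gripper_force: 0.0
```

```bash
python3 -c "
from h import *
goal([.452,-.1337,.045],7)"
```

```text
t 1.98 tcp [ 0.4513 -0.1349  0.0623] F [-0.47 -0.81  1.03] M [-0.01 -0.09  0.03] w 1.005
delta [-0.     -0.0034 -0.0006] [-0.092  0.109  1.725]
```

Down the last bit, then close.

Request:
{"op": "arm_command", "data": {"deltas": [[0,-0.003,0,-0.1,0.1,1.6,-1],[0,-0.003,0,-0.1,0.1,1.6,-1],[0,-0.003,0,-0.1,0.1,1.6,-1],[0,-0.003,0,-0.1,0.1,1.6,1],[0,-0.003,0,-0.1,0.1,1.6,1],[0,-0.003,0,-0.1,0.1,1.6,1],[0,-0.003,0,-0.1,0.1,1.6,1],[0,-0.003,0,-0.1,0.1,1.6,1]]}}

```text
time_s: 2.65
tcp_pos: [0.4534, -0.1331, 0.0472]
ee_rot: [[-0.992, -0.123, 0.004], [-0.123, 0.992, 0.0], [-0.004, -0.0, -1.0]]
wrist_force: [0.4, 0.4, -0.2]
gripper_width: 0.705
gripper_force: 0.0
```

Request:
{"op": "arm_command", "data": {"deltas": [[0,0,0,0,0,0,1],[0,0,0,0,0,0,1],[0,0,0,0,0,0,1],[0,0,0,0,0,0,1],[0,0,0,0,0,0,1]]}}

```text
time_s: 3.07
tcp_pos: [0.4531, -0.1331, 0.0467]
ee_rot: [[-0.992, -0.122, 0.003], [-0.122, 0.992, 0.0], [-0.003, 0.0, -1.0]]
wrist_force: [0.0, -0.1, -0.5]
gripper_width: 0.327
gripper_force: 0.0
```

```bash
python3 -c "
from h import *
goal([.452,-.1337,.045],7)"
```

```text
t 3.07 tcp [ 0.4531 -0.1331  0.0467] F [ 0.02 -0.08 -0.45] M [-0.04  0.03  0.02] w 0.327
delta [0.     0.0028 0.0006] [ 0.12  -0.05   0.168]
```

Request:
{"op": "arm_command", "data": {"deltas": [[0,0.003,0,0.1,0,0.15,0.35],[0,0.003,0,0.1,0,0.15,0.35],[0,0.003,0,0.1,0,0.15,1],[0,0.003,0,0.1,0,0.15,1],[0,0.003,0,0.1,0,0.15,1],[0,0.003,0,0.1,0,0.15,1],[0,0.003,0,0.1,0,0.15,1],[0,0.003,0,0.1,0,0.15,1]]}}

```text
time_s: 3.73
tcp_pos: [0.4522, -0.1332, 0.0453]
ee_rot: [[-0.992, -0.123, 0.0], [-0.123, 0.992, -0.0], [-0.0, -0.0, -1.0]]
wrist_force: [-0.3, -0.6, -0.8]
gripper_width: 0.162
gripper_force: 30.0
```

```bash
python3 -c "
from h import *
goal([.452,-.1337,.105],7);print(sense()['gripper_force'],sense()['ee_rot'])"
```

```text
t 3.73 tcp [ 0.4522 -0.1332  0.0453] F [-0.3  -0.6  -0.82] M [ 0.02 -0.02 -0.06] w 0.162
delta [-0.      0.0001  0.0007] [ 0.026 -0.05  -5.975]
29.999987985938787 [[-9.92460962e-01 -1.22561153e-01  5.28764093e-05]
 [-1.22561153e-01  9.92460963e-01 -1.10132957e-05]
 [-5.11279699e-05 -1.74108598e-05 -9.99999999e-01]]
```

Gripped at 30 N. I'll lift and stage in front of the slot.

Request:
{"op": "arm_command", "data": {"deltas": [[0,0,0,0,0,-1,1],[0,0,0,0,0,-3,1],[0,0,0,0,0,-5,1],[0,0,0,0,0,-7,1],[0,0,0,0,0,-8,1],[0,0,0,0,0,-8,1],[0,0,0,0,0,-8,1]]}}

```text
time_s: 4.32
tcp_pos: [0.4521, -0.1331, 0.1253]
ee_rot: [[-0.993, -0.122, 0.001], [-0.122, 0.993, 0.0], [-0.001, 0.0, -1.0]]
wrist_force: [-0.3, -0.7, -1.7]
gripper_width: 0.16
gripper_force: 30.0
```

```bash
python3 -c "
from h import *
goal([.44,.097,.11],-1.5)"
```

```text
t 4.32 tcp [ 0.4521 -0.1331  0.1253] F [-0.28 -0.71 -1.65] M [-0.01  0.08 -0.  ] w 0.16
delta [0.0003 0.0008 0.1486] [-1.611 22.986  1.542]
```

Request:
{"op": "arm_command", "data": {"deltas": [[0,0,0.03,-0.2,3.5,0.2,1],[0,0,0.06,-0.5,7,0.5,1],[0,0,0.1,-0.8,11,0.8,1],[0,0,0.13,-1.2,15,1.2,1],[0,0,0.149,-1.5,19,1.5,1],[0,0,0.149,-1.6,23,1.5,1],[0,0,0.149,-1.6,23,1.5,1],[0,0,0.149,-1.6,23,1.5,1]]}}

```text
time_s: 4.98
tcp_pos: [0.4389, 0.0986, 0.1089]
ee_rot: [[-1.0, 0.022, -0.002], [0.022, 1.0, -0.001], [0.002, -0.001, -1.0]]
wrist_force: [-0.2, 0.0, -0.5]
gripper_width: 0.154
gripper_force: 30.0
```

```bash
python3 -c "
from h import *
c=cap('wrist','w2');d=cap('scene','s2'); goal([.44,.097,.11],-1.5)
z=lambda i,u,v,w,h,W,H: cv2.resize(i[v:v+h,u:u+w],(W,H),interpolation=cv2.INTER_CUBIC)
m=np.hstack([z(c['pixels'],140,120,280,300,373,400),z(d['pixels'],150,220,100,94,426,400)])
cv2.imwrite('pics/c2.png',m)
"
```

```text
t 5.08 tcp [0.439  0.0964 0.1092] F [-0.06  0.11 -0.45] M [-0.04 -0.06  0.01] w 0.157
delta [-0.0015 -0.0025 -0.0001] [-0.102  0.061 -0.084]
```

View pics/c2.png

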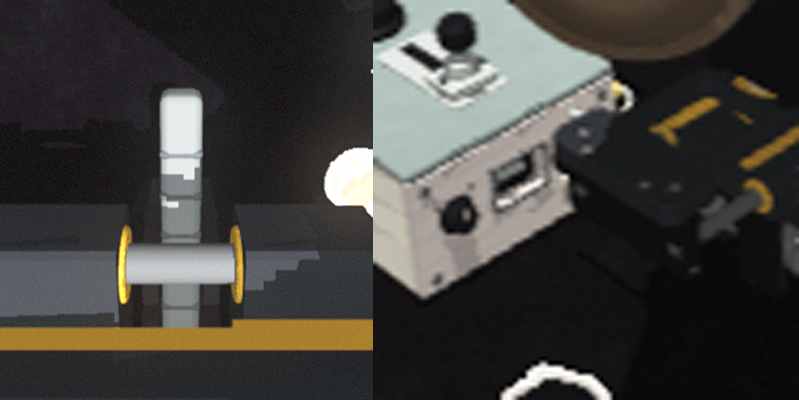

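```bash
cat > fit.py <<'E'
from h import *
from scipy.optimize import least_squares
a=pickle.load(open('pics/s0.pkl','rb'));b=pickle.load(open('pics/t0.pkl','rb'))
T=lambda q,U,V:np.array([U+q[0]*.3,V+q[1]*.3])
L=np.array([[-80,66],[80,66],[80,-66],[-80,-66]])/1e3
tp=np.array([T(q,140,125) for q in[(72,243),(87,58),(243,62),(240,250)]])
sp=np.array([T(q,100,205) for q in[(190,190),(50,88),(205,18),(352,105)]])
sb=np.array([T(q,100,205) for q in[(209,283),(358,188)]])   # front bottom corners, left and right
def W(p,loc):
    loc=np.array(loc,float).reshape(-1,3); c,s=np.cos(p[2]),np.sin(p[2])
    return np.c_[p[0]+c*loc[:,0]-s*loc[:,1],p[1]+s*loc[:,0]+c*loc[:,1],loc[:,2]]
top=np.c_[L,np.full(4,.086)];bot=np.c_[L[[0,3]],[0,0]]
def res(p,which='ab'):
    r=[]
    if 'b' in which:r.append(proj(b,W(p,top))-tp)
    if 'a' in which:r+= [proj(a,W(p,top))-sp,proj(a,W(p,bot))-sb]
    return np.vstack(r).ravel()
if __name__=='__main__':
    for w in('ab','a','b'):
        q=least_squares(res,[.709,.0945,0],args=(w,),loss='soft_l1').x; print(w,q[:2],np.degrees(q[2]),'slot',W(q,[-.08,0,.036]));print(np.round(res(q,w).reshape(-1,2),1).tolist())
    p=least_squares(res,[.709,.0945,0],loss='soft_l1').x; np.save('p.npy',p)
    im=cv2.resize(a['pixels'],None,fx=8,fy=8,interpolation=cv2.INTER_CUBIC)
    for y0,y1,z0,z1 in[(-15,15,36,58)]:
        P=proj(a,W(p,np.array([[-80,y0,z0],[-80,y1,z0],[-80,y1,z1],[-80,y0,z1]])/1e3))*8+3.5
        cv2.polylines(im,[P.astype(int)],True,(0,0,255),1)
    l=im[1920:2320,1300:1700]
    im=cv2.resize(b['pixels'],None,fx=5,fy=5,interpolation=cv2.INTER_CUBIC)
    P=proj(b,W(p,top))*5+2; cv2.polylines(im,[P.astype(int)],True,(0,0,255),1)
    cv2.imwrite('pics/fit.png',np.hstack([l,im[670:1070,770:1170]]))
E
python3 fit.py
```

```text
ab [0.71065363 0.09399245] -0.6976973532294355 slot [[0.63065956 0.0949666  0.036     ]]
[[0.3, 0.3], [-0.3, 0.2], [-0.7, -0.1], [-2.8, -0.8], [0.7, -1.9], [-0.1, -0.3], [0.8, -1.5], [-0.1, -2.9], [-0.5, 1.4], [0.4, 2.1]]
a [0.70930699 0.09577119] -0.41670013225683533 slot [[0.62930911 0.09635301 0.036     ]]
[[0.6, -1.3], [-0.5, 0.3], [0.4, -1.1], [-0.2, -2.4], [-0.5, 2.1], [0.3, 2.5]]
b [0.7103514  0.09241391] -0.8787522331138067 slot [[0.6303608  0.09364083 0.036     ]]
[[0.7, 0.3], [0.4, 0.2], [-0.0, 0.0], [-2.3, -0.6]]
```

View pics/fit.png

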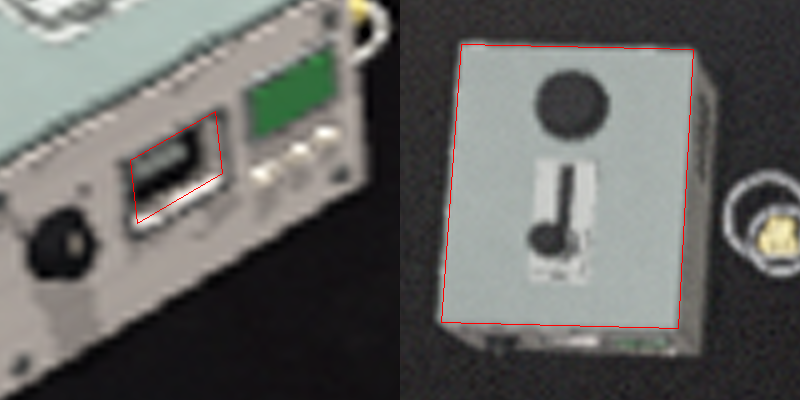

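The slot outline fits the picture: mouth ≈ (0.630, 0.0955), yaw ≈ −0.7°. I'll bring the hook just in front of it and check.

```bash
python3 -c "
from h import *
goal([.470,.0975,.054],-0.7)"
```

```text
t 5.08 tcp [0.439  0.0964 0.1092] F [-0.06  0.11 -0.45] M [-0.04 -0.06  0.01] w 0.157
delta [-0.0014 -0.0026 -0.014 ] [-3.114  0.198  5.509]
```

Request:
{"op": "arm_command", "data": {"deltas": [[0,0,-0.014,-3,0.1,0,1],[0,0,-0.014,-3.1,0.1,2,1],[0,0,-0.014,-3.1,0.1,4,1],[0,0,-0.014,-3.1,0.1,5.5,1],[0,0,-0.014,-3.1,0.1,5.5,1],[0,0,-0.014,-3.1,0.1,5.5,1]]}}

```text
time_s: 5.58
tcp_pos: [0.4704, 0.0954, 0.0545]
ee_rot: [[-1.0, 0.015, -0.003], [0.015, 1.0, -0.002], [0.003, -0.002, -1.0]]
wrist_force: [0.1, 0.1, -0.9]
gripper_width: 0.162
gripper_force: 30.0
```

```bash
python3 - <<'E'
from h import *
c=cap('scene','s3'); goal([.470,.0975,.0538],-0.7)
s=sense();R=np.array(s['ee_rot']);t=np.array(s['tcp_pos'])
H=t-.145*R[:,0]+.0093*R[:,2]
im=cv2.resize(c['pixels'],None,fx=8,fy=8,interpolation=cv2.INTER_CUBIC)
q=proj(c,[H,H+[0,0,.009]])*8+3.5; print(H,q)
cv2.line(im,tuple(q[0].astype(int)),tuple(q[1].astype(int)),(0,0,255),1)
cv2.imwrite('pics/s3c.png',im[1920:2320,1300:1800])
E
```

```text
t 5.63 tcp [0.4711 0.0961 0.0554] F [-0.2  -0.03 -0.62] M [ 0.   -0.04 -0.05] w 0.156
delta [-0.0005 -0.0002 -0.0017] [0.115 0.14  0.16 ]
[0.61611852 0.09406956 0.04606656] [[1513.85481313 2109.85732542]
 [1511.19648332 2084.00296755]]
```

View pics/s3c.png

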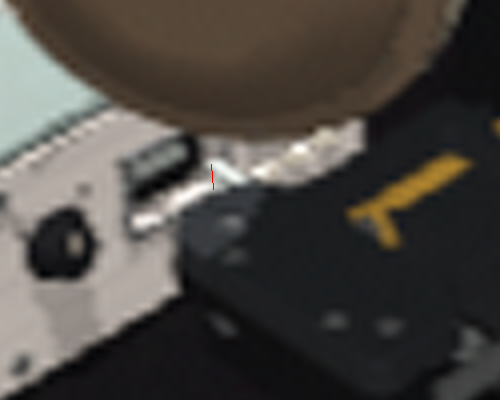

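The hook at (213,165) matches the prediction and stands in front of the dark slot opening, at (160,180). I'll trim the pose and let it settle.

Request:
{"op": "arm_command", "data": {"deltas": [[0,0,0,0,0.1,0.1,1],[0,0,0,0,0.1,0.1,1],[0,0,0,0,0.1,0.1,1],[0,0,0,0,0.1,0.1,1]]}}

```text
time_s: 5.97
tcp_pos: [0.4712, 0.0984, 0.0549]
ee_rot: [[-1.0, 0.012, 0.001], [0.012, 1.0, 0.001], [-0.001, 0.001, -1.0]]
wrist_force: [0.2, 0.8, -1.3]
gripper_width: 0.159
gripper_force: 30.0
```

```bash
python3 -c "
from h import *
goal([.507,.0971,.0538],-0.7)"
```

```text
t 5.97 tcp [0.4712 0.0984 0.0549] F [ 0.22  0.81 -1.28] M [ 0.   -0.02 -0.04] w 0.159
delta [0.0008 0.0012 0.0001] [-3.583 -0.091  0.114]
```

```bash
cat >> h.py <<'E'
def avg(n=10):
    S=[]
    for i in range(n): S.append(sense()); capture('wrist')
    s=dict(S[-1])
    for k in('tcp_pos','wrist_force','moment'): s[k]=np.mean([x[k] for x in S],0)
    s['ee_rot']=Ro.from_matrix([x['ee_rot'] for x in S]).mean().as_matrix()
    print('std mm',np.std([x['tcp_pos'] for x in S],0)*1e3,'F std',np.std([x['wrist_force'] for x in S],0)); return s
E
python3 -c "
from h import *
s=avg();goal([.507,.0971,.0538],-0.7,s);print(s['ee_rot'][2])"
```

```text
std mm [0.10070128 0.06766379 0.22813808] F std [0.35344452 0.66799215 0.56057235]
t 6.42 tcp [0.471  0.0983 0.0545] F [-0.33  0.19 -0.82] M [-0.01  0.02  0.01] w 0.158
delta [0.0003 0.0004 0.0002] [-3.603 -0.082  0.07 ]
[-4.13459249e-04  2.55219057e-04 -9.99999882e-01]
```

Request:
{"op": "arm_command", "data": {"deltas": [[0,0,0,0,-0.1,0.07,1],[0,0,0,-0.6,-0.1,0.07,1],[0,0,0,-1.2,-0.1,0.07,1],[0,0,0,-1.8,-0.1,0.07,1],[0,0,0,-2.4,-0.1,0.07,1],[0,0,0,-3.0,-0.1,0.07,1],[0,0,0,-3.6,-0.1,0.07,1],[0,0,0,-3.6,-0.1,0.07,1]]}}

```text
time_s: 7.13
tcp_pos: [0.5085, 0.097, 0.0536]
ee_rot: [[-1.0, 0.012, 0.001], [0.012, 1.0, 0.0], [-0.001, 0.0, -1.0]]
wrist_force: [-0.7, 0.3, 0.2]
gripper_width: 0.154
gripper_force: 30.0
```

```bash
python3 -c "
from h import *
s=avg(8);goal([.508,.0971,.0508],-0.7,s)"
```

```text
std mm [0.67132989 0.11622411 0.08910627] F std [0.57966524 0.54309506 0.64032443]
t 7.48 tcp [0.507  0.0967 0.0535] F [-0.1   0.2  -0.77] M [-0.02 -0.    0.  ] w 0.153
delta [-0.0001 -0.0002 -0.0002] [-0.101  0.039  0.265]
```

Request:
{"op": "arm_command", "data": {"deltas": [[0,0,0,-0.05,0,0.05,1],[0,0,0,-0.05,0,0.1,1],[0,0,0,-0.05,0,0.15,1],[0,0,0,-0.05,0,0.2,1],[0,0,0,-0.05,0,0.2,1],[0,0,0,-0.05,0,0.2,1]]}}

```text
time_s: 8.03
tcp_pos: [0.5074, 0.0968, 0.0515]
ee_rot: [[-1.0, 0.012, -0.0], [0.012, 1.0, -0.0], [0.0, -0.0, -1.0]]
wrist_force: [-0.3, 0.1, -1.0]
gripper_width: 0.159
gripper_force: 30.0
```

```bash
python3 -c "
from h import *
s=avg(6);goal([.508,.0971,.0508],-0.7,s)"
```

```text
std mm [0.02037253 0.00822977 0.02612835] F std [0.16519493 0.3978652  0.34445469]
t 8.28 tcp [0.5074 0.0968 0.0515] F [-0.17 -0.05 -0.62] M [ 0.    0.   -0.03] w 0.157
delta [-0. -0.  0.] [-0.06   0.033  0.073]
```

Tip is at ≈0.0422 and the slide's top at 0.042. I'll continue by 1.2 mm.

Request:
{"op": "arm_command", "data": {"deltas": [[0,0,0,0,0,0.04,1],[0,0,0,0,0,0.08,1],[0,0,0,0,0,0.12,1],[0,0,0,0,0,0.12,1],[0,0,0,0,0,0.12,1]]}}

```text
time_s: 8.75
tcp_pos: [0.5075, 0.0968, 0.0503]
ee_rot: [[-1.0, 0.012, 0.0], [0.012, 1.0, 0.0], [-0.0, 0.0, -1.0]]
wrist_force: [0.1, 0.3, -0.8]
gripper_width: 0.156
gripper_force: 30.0
```

```bash
python3 -c "
from h import *
s=avg(6);goal([.508,.0971,.0508],-0.7,s)"
```

```text
std mm [0.00808519 0.0087457  0.01867888] F std [0.33132011 0.44755686 0.37226898]
t 9.0 tcp [0.5075 0.0968 0.0504] F [-0.12  0.03 -0.54] M [-0.02 -0.08  0.  ] w 0.161
delta [0.     0.0001 0.0001] [-0.052  0.029 -0.044]
```

Request:
{"op": "arm_command", "data": {"deltas": [[0,0,0,0,0,0.04,1],[0,0,0,0,0,0.08,1],[0,0,0,0,0,0.1,1],[0,0,0,0,0,0.1,1]]}}

```text
time_s: 9.38
tcp_pos: [0.5076, 0.0969, 0.0494]
ee_rot: [[-1.0, 0.012, 0.0], [0.012, 1.0, 0.0], [-0.0, 0.0, -1.0]]
wrist_force: [-0.2, -0.5, -0.8]
gripper_width: 0.157
gripper_force: 30.0
```

```bash
python3 -c "
from h import *
s=avg(8);goal([.508,.0971,.0508],-0.7,s)"
```

```text
std mm [0.03174001 0.01812213 0.0140137 ] F std [0.49020038 0.52437774 0.63424079]
t 9.73 tcp [0.5075 0.0968 0.0494] F [0.2  0.43 0.03] M [ 0.03 -0.17  0.02] w 0.155
delta [0.0001 0.0003 0.0001] [-0.046  0.026 -0.14 ]
```

Light contact (My −0.17, about 1 N): the tip is on the slide's top face, not in the eye. I'll stroke deeper under the light pressure.

Request:
{"op": "arm_command", "data": {"deltas": [[0,0,0,-0.05,0,0,1],[0,0,0,-0.1,0,0,1],[0,0,0,-0.15,0,0,1],[0,0,0,-0.2,0,0,1],[0,0,0,-0.25,0,0,1],[0,0,0,-0.25,0,0,1]]}}

```text
time_s: 10.28
tcp_pos: [0.5098, 0.0967, 0.0492]
ee_rot: [[-1.0, 0.012, -0.0], [0.012, 1.0, -0.0], [0.0, -0.0, -1.0]]
wrist_force: [0.2, -0.4, -0.8]
gripper_width: 0.156
gripper_force: 30.0
```

```bash
python3 -c "
from h import *
s=avg(8);goal([.508,.0971,.0508],-0.7,s)"
```

```text
std mm [0.0282467  0.02431157 0.03993738] F std [0.4562482  0.23096427 0.5779901 ]
t 10.63 tcp [0.5098 0.0967 0.0493] F [-0.06 -0.2  -0.53] M [-0.01 -0.01  0.  ] w 0.156
delta [-0.0001 -0.0002 -0.    ] [ 0.184  0.036 -0.151]
```

Contact vanished, so the tip is over the eye. I'll go 1 mm further in and lower.

Request:
{"op": "arm_command", "data": {"deltas": [[0,0,0,-0.1,0,0,1],[0,0,0,-0.1,0,0.06,1],[0,0,0,-0.1,0,0.12,1],[0,0,0,-0.1,0,0.18,1],[0,0,0,-0.1,0,0.24,1],[0,0,0,-0.1,0,0.27,1],[0,0,0,-0.1,0,0.27,1]]}}

```text
time_s: 11.27
tcp_pos: [0.5108, 0.0967, 0.0465]
ee_rot: [[-1.0, 0.012, -0.0], [0.012, 1.0, -0.0], [0.0, -0.0, -1.0]]
wrist_force: [0.9, 1.1, -0.6]
gripper_width: 0.158
gripper_force: 30.0
```

```bash
python3 -c "
from h import *
s=avg(8);goal([.508,.0971,.0465],-0.7,s)"
```

```text
std mm [0.0396304  0.01974739 0.05218876] F std [0.9358098  0.74108077 0.28378698]
t 11.62 tcp [0.5109 0.0967 0.0466] F [-0.03  0.2  -0.45] M [-0.03  0.03 -0.01] w 0.154
delta [-0. -0.  0.] [0.289 0.033 0.014]
```

Hanging in the eye. Pulling out.

Request:
{"op": "arm_command", "data": {"deltas": [[0,0,0,0.1,0,0,1],[0,0,0,0.2,0,0,1],[0,0,0,0.3,0,0,1],[0,0,0,0.4,0,0,1],[0,0,0,0.5,0,0,1],[0,0,0,0.6,0,0,1],[0,0,0,0.7,0,0,1],[0,0,0,0.8,0,0,1]]}}

```text
time_s: 12.33
tcp_pos: [0.5053, 0.0978, 0.0474]
ee_rot: [[-1.0, 0.011, 0.005], [0.011, 1.0, 0.002], [-0.005, 0.002, -1.0]]
wrist_force: [6.5, 0.3, -1.4]
gripper_width: 0.156
gripper_force: 30.0
```

```bash
python3 -c "
from h import *
s=avg(4);goal([.508,.0967,.0465],-0.7,s)"
```

```text
std mm [0.08367201 0.01875862 0.0269708 ] F std [0.66659667 0.38705739 0.21166895]
t 12.48 tcp [0.5051 0.0977 0.0474] F [ 5.47 -0.34 -1.63] M [-0.08 -1.48 -0.02] w 0.158
delta [0.0019 0.005  0.0008] [-0.287 -0.101  0.092]
```

Slide is dragging at ~5.5 N; the arm gives about 2.5 N/mm. I'll compensate the lift and tilt while pulling.

Request:
{"op": "arm_command", "data": {"deltas": [[0,0.003,0,0.1,0,0.05,1],[0,0.005,0,0.2,0,0.1,1],[0,0.005,0,0.3,0,0.1,1],[0,0.005,0,0.4,0,0.1,1],[0,0.005,0,0.5,0,0.1,1],[0,0.005,0,0.6,0,0.1,1],[0,0.005,0,0.7,0,0.1,1],[0,0.005,0,0.8,0,0.1,1]]}}

```text
time_s: 13.2
tcp_pos: [0.4981, 0.0983, 0.0468]
ee_rot: [[-1.0, 0.011, 0.002], [0.011, 1.0, 0.003], [-0.002, 0.003, -1.0]]
wrist_force: [6.3, -0.3, -1.4]
gripper_width: 0.159
gripper_force: 30.0
```

```bash
python3 -c "
from h import *
s=avg(3);goal([.508,.0970,.0465],-0.7,s)"
```

```text
std mm [0.09283188 0.0238257  0.00215677] F std [0.27479997 0.04898193 0.30675074]
t 13.3 tcp [0.498  0.0982 0.0468] F [ 6.4  -0.34 -1.11] M [-0.13 -1.8  -0.04] w 0.157
delta [0.0028 0.002  0.0012] [-1.001 -0.111  0.033]
```

Request:
{"op": "arm_command", "data": {"deltas": [[0.002,0.002,0,0.1,-0.03,0.02,1],[0.002,0.002,0,0.2,-0.06,0.04,1],[0.002,0.002,0,0.3,-0.1,0.04,1],[0.002,0.002,0,0.4,-0.1,0.04,1],[0.002,0.002,0,0.5,-0.1,0.04,1],[0.002,0.002,0,0.6,-0.1,0.04,1],[0.002,0.002,0,0.7,-0.1,0.04,1],[0.002,0.002,0,0.8,-0.1,0.04,1]]}}

```text
time_s: 14.02
tcp_pos: [0.4904, 0.0976, 0.0466]
ee_rot: [[-1.0, 0.011, 0.001], [0.011, 1.0, 0.001], [-0.001, 0.001, -1.0]]
wrist_force: [6.8, 0.4, -0.4]
gripper_width: 0.156
gripper_force: 30.0
```

```bash
python3 -c "
from h import *
s=avg(3);goal([.508,.0970,.0465],-0.7,s)"
```

```text
std mm [0.09988089 0.01702689 0.01579255] F std [0.46637629 0.48845108 0.16161386]
t 14.12 tcp [0.4903 0.0976 0.0466] F [ 6.31  0.08 -0.54] M [-0.   -1.86  0.04] w 0.155
delta [0.0012 0.0007 0.0016] [-1.774 -0.039  0.009]
```

Request:
{"op": "arm_command", "data": {"deltas": [[0,0,0,0.045,0,0,1],[0,0,0,0.09,0,0,1],[0,0,0,0.135,0,0,1],[0,0,0,0.18,0,0,1],[0,0,0,0.225,0,0,1],[0,0,0,0.27,0,0,1],[0,0,0,0.315,0,0,1],[0,0,0,0.36,0,0,1]]}}

```text
time_s: 14.83
tcp_pos: [0.4868, 0.0977, 0.0466]
ee_rot: [[-1.0, 0.011, 0.001], [0.011, 1.0, 0.001], [-0.001, 0.001, -1.0]]
wrist_force: [6.7, 0.4, -1.3]
gripper_width: 0.158
gripper_force: 30.0
```

Request:
{"op": "arm_command", "data": {"deltas": [[0,0,0,0.045,0,0,1],[0,0,0,0.09,0,0,1],[0,0,0,0.135,0,0,1],[0,0,0,0.18,0,0,1],[0,0,0,0.225,0,0,1],[0,0,0,0.27,0,0,1],[0,0,0,0.315,0,0,1],[0,0,0,0.36,0,0,1]]}}

```text
time_s: 15.5
tcp_pos: [0.4832, 0.0977, 0.0466]
ee_rot: [[-1.0, 0.011, 0.001], [0.011, 1.0, 0.001], [-0.001, 0.001, -1.0]]
wrist_force: [6.4, -0.8, 0.1]
gripper_width: 0.156
gripper_force: 30.0
```

Request:
{"op": "arm_command", "data": {"deltas": [[0,0,0,0.045,0,0,1],[0,0,0,0.09,0,0,1],[0,0,0,0.135,0,0,1],[0,0,0,0.18,0,0,1],[0,0,0,0.225,0,0,1],[0,0,0,0.27,0,0,1],[0,0,0,0.315,0,0,1],[0,0,0,0.36,0,0,1]]}}

```text
time_s: 16.17
tcp_pos: [0.4796, 0.0978, 0.0466]
ee_rot: [[-1.0, 0.011, 0.001], [0.011, 1.0, 0.001], [-0.001, 0.001, -1.0]]
wrist_force: [7.0, 0.6, -0.7]
gripper_width: 0.162
gripper_force: 30.0
```

Request:
{"op": "arm_command", "data": {"deltas": [[0,0,0,0.045,0,0,1],[0,0,0,0.09,0,0,1],[0,0,0,0.135,0,0,1],[0,0,0,0.18,0,0,1],[0,0,0,0.225,0,0,1],[0,0,0,0.27,0,0,1],[0,0,0,0.315,0,0,1],[0,0,0,0.36,0,0,1]]}}

```text
time_s: 16.83
tcp_pos: [0.476, 0.0978, 0.0467]
ee_rot: [[-1.0, 0.011, 0.001], [0.011, 1.0, 0.001], [-0.001, 0.001, -1.0]]
wrist_force: [6.4, 0.8, -1.6]
gripper_width: 0.16
gripper_force: 30.0
```

Request:
{"op": "arm_command", "data": {"deltas": [[0,0,0,0.045,0,0,1],[0,0,0,0.09,0,0,1],[0,0,0,0.135,0,0,1],[0,0,0,0.18,0,0,1],[0,0,0,0.225,0,0,1],[0,0,0,0.27,0,0,1],[0,0,0,0.315,0,0,1],[0,0,0,0.36,0,0,1]]}}

```text
time_s: 17.5
tcp_pos: [0.4724, 0.0979, 0.0467]
ee_rot: [[-1.0, 0.011, 0.001], [0.011, 1.0, 0.001], [-0.001, 0.001, -1.0]]
wrist_force: [6.8, 0.6, -0.1]
gripper_width: 0.159
gripper_force: 30.0
```

Request:
{"op": "arm_command", "data": {"deltas": [[0,0,0,0.045,0,0,1],[0,0,0,0.09,0,0,1],[0,0,0,0.135,0,0,1],[0,0,0,0.18,0,0,1],[0,0,0,0.225,0,0,1],[0,0,0,0.27,0,0,1],[0,0,0,0.315,0,0,1],[0,0,0,0.36,0,0,1]]}}

```text
time_s: 18.17
tcp_pos: [0.4688, 0.0979, 0.0467]
ee_rot: [[-1.0, 0.011, 0.001], [0.011, 1.0, 0.001], [-0.001, 0.001, -1.0]]
wrist_force: [6.6, -0.1, -1.5]
gripper_width: 0.155
gripper_force: 30.0
```

Request:
{"op": "arm_command", "data": {"deltas": [[0,0,0,0.045,0,0,1],[0,0,0,0.09,0,0,1],[0,0,0,0.135,0,0,1],[0,0,0,0.18,0,0,1],[0,0,0,0.225,0,0,1],[0,0,0,0.27,0,0,1],[0,0,0,0.315,0,0,1],[0,0,0,0.36,0,0,1]]}}

```text
time_s: 18.83
tcp_pos: [0.4652, 0.098, 0.0467]
ee_rot: [[-1.0, 0.011, 0.001], [0.011, 1.0, 0.001], [-0.001, 0.001, -1.0]]
wrist_force: [6.4, 0.5, -0.4]
gripper_width: 0.155
gripper_force: 30.0
```

Request:
{"op": "arm_command", "data": {"deltas": [[0,0,0,0.045,0,0,1],[0,0,0,0.09,0,0,1],[0,0,0,0.135,0,0,1],[0,0,0,0.18,0,0,1],[0,0,0,0.225,0,0,1],[0,0,0,0.27,0,0,1],[0,0,0,0.315,0,0,1],[0,0,0,0.36,0,0,1]]}}

```text
time_s: 19.5
tcp_pos: [0.4615, 0.0981, 0.0467]
ee_rot: [[-1.0, 0.011, 0.001], [0.011, 1.0, 0.001], [-0.001, 0.001, -1.0]]
wrist_force: [5.7, -0.4, -1.6]
gripper_width: 0.158
gripper_force: 30.0
```

Request:
{"op": "arm_command", "data": {"deltas": [[0,0,0,0.045,0,0,1],[0,0,0,0.09,0,0,1],[0,0,0,0.135,0,0,1],[0,0,0,0.18,0,0,1],[0,0,0,0.225,0,0,1],[0,0,0,0.27,0,0,1],[0,0,0,0.315,0,0,1],[0,0,0,0.36,0,0,1]]}}

```text
time_s: 20.17
tcp_pos: [0.4579, 0.0981, 0.0467]
ee_rot: [[-1.0, 0.011, 0.0], [0.011, 1.0, 0.001], [-0.0, 0.001, -1.0]]
wrist_force: [5.5, -0.5, -1.3]
gripper_width: 0.156
gripper_force: 30.0
```

Request:
{"op": "arm_command", "data": {"deltas": [[0,0,0,0.045,0,0,1],[0,0,0,0.09,0,0,1],[0,0,0,0.135,0,0,1],[0,0,0,0.18,0,0,1],[0,0,0,0.225,0,0,1],[0,0,0,0.27,0,0,1],[0,0,0,0.315,0,0,1],[0,0,0,0.36,0,0,1]]}}

```text
time_s: 20.83
tcp_pos: [0.4543, 0.0981, 0.0468]
ee_rot: [[-1.0, 0.011, 0.0], [0.011, 1.0, 0.001], [-0.0, 0.001, -1.0]]
wrist_force: [6.0, -0.3, -0.2]
gripper_width: 0.158
gripper_force: 30.0
```

Request:
{"op": "arm_command", "data": {"deltas": [[0,0,0,0.045,0,0,1],[0,0,0,0.09,0,0,1],[0,0,0,0.135,0,0,1],[0,0,0,0.18,0,0,1],[0,0,0,0.225,0,0,1],[0,0,0,0.27,0,0,1],[0,0,0,0.315,0,0,1],[0,0,0,0.36,0,0,1]]}}

```text
time_s: 21.5
tcp_pos: [0.4507, 0.0982, 0.0468]
ee_rot: [[-1.0, 0.011, 0.0], [0.011, 1.0, 0.001], [-0.0, 0.001, -1.0]]
wrist_force: [6.1, -0.2, -1.7]
gripper_width: 0.158
gripper_force: 30.0
```

Request:
{"op": "arm_command", "data": {"deltas": [[0,0,0,0.045,0,0,1],[0,0,0,0.09,0,0,1],[0,0,0,0.135,0,0,1],[0,0,0,0.18,0,0,1],[0,0,0,0.225,0,0,1],[0,0,0,0.27,0,0,1],[0,0,0,0.315,0,0,1],[0,0,0,0.36,0,0,1]]}}

```text
time_s: 22.17
tcp_pos: [0.447, 0.0983, 0.0468]
ee_rot: [[-1.0, 0.011, 0.0], [0.011, 1.0, 0.001], [-0.0, 0.001, -1.0]]
wrist_force: [6.8, -0.1, -1.3]
gripper_width: 0.155
gripper_force: 30.0
```

Request:
{"op": "arm_command", "data": {"deltas": [[0,0,0,0.045,0,0,1],[0,0,0,0.09,0,0,1],[0,0,0,0.135,0,0,1],[0,0,0,0.18,0,0,1],[0,0,0,0.225,0,0,1],[0,0,0,0.27,0,0,1],[0,0,0,0.315,0,0,1],[0,0,0,0.36,0,0,1]]}}

```text
time_s: 22.83
tcp_pos: [0.4434, 0.0983, 0.0468]
ee_rot: [[-1.0, 0.011, 0.0], [0.011, 1.0, 0.002], [-0.0, 0.002, -1.0]]
wrist_force: [6.8, -0.0, -0.5]
gripper_width: 0.158
gripper_force: 30.0
```

Request:
{"op": "arm_command", "data": {"deltas": [[0,0,0,0.045,0,0,1],[0,0,0,0.09,0,0,1],[0,0,0,0.135,0,0,1],[0,0,0,0.18,0,0,1],[0,0,0,0.225,0,0,1],[0,0,0,0.27,0,0,1],[0,0,0,0.315,0,0,1],[0,0,0,0.36,0,0,1]]}}

```text
time_s: 23.5
tcp_pos: [0.4398, 0.0984, 0.0468]
ee_rot: [[-1.0, 0.011, 0.0], [0.011, 1.0, 0.002], [-0.0, 0.002, -1.0]]
wrist_force: [6.3, -0.0, -2.2]
gripper_width: 0.158
gripper_force: 30.0
```

Request:
{"op": "arm_command", "data": {"deltas": [[0,0,0,0.045,0,0,1],[0,0,0,0.09,0,0,1],[0,0,0,0.135,0,0,1],[0,0,0,0.18,0,0,1],[0,0,0,0.225,0,0,1],[0,0,0,0.27,0,0,1],[0,0,0,0.315,0,0,1],[0,0,0,0.36,0,0,1]]}}

```text
time_s: 24.17
tcp_pos: [0.4362, 0.0984, 0.0468]
ee_rot: [[-1.0, 0.011, 0.0], [0.011, 1.0, 0.002], [-0.0, 0.002, -1.0]]
wrist_force: [7.3, -0.1, -1.4]
gripper_width: 0.161
gripper_force: 30.0
```

Request:
{"op": "arm_command", "data": {"deltas": [[0,0,0,0.045,0,0,1],[0,0,0,0.09,0,0,1],[0,0,0,0.135,0,0,1],[0,0,0,0.18,0,0,1],[0,0,0,0.225,0,0,1],[0,0,0,0.27,0,0,1],[0,0,0,0.315,0,0,1],[0,0,0,0.36,0,0,1]]}}

```text
time_s: 24.83
tcp_pos: [0.4302, 0.0972, 0.046]
ee_rot: [[-1.0, 0.012, -0.005], [0.012, 1.0, -0.001], [0.005, -0.001, -1.0]]
wrist_force: [3.6, -0.2, -1.3]
gripper_width: 0.161
gripper_force: 30.0
```

The plunger seems to have dropped: the force fell and the slide ran on. I'll check.

```bash
python3 -c "
from h import *
s=avg(6);goal([.4302,.0978,.0465],-0.7,s)"
```

```text
std mm [0.02361992 0.02666021 0.02837254] F std [0.75092784 0.59442709 0.5307465 ]
t 25.08 tcp [0.4302 0.0972 0.046 ] F [ 4.84  0.05 -0.98] M [ 0.   -1.38  0.02] w 0.156
delta [-0.001  -0.005   0.0005] [-0.002  0.059 -0.05 ]
```

Request:
{"op": "arm_command", "data": {"deltas": [[0,0,0,0.04,0,0,1],[0,0,0,0.08,0,0,1],[0,0,0,0.12,0,0,1],[0,0,0,0.12,0,0,1]]}}

```text
time_s: 25.47
tcp_pos: [0.4299, 0.0977, 0.0462]
ee_rot: [[-1.0, 0.011, -0.003], [0.011, 1.0, -0.0], [0.003, -0.0, -1.0]]
wrist_force: [6.3, 0.9, -0.5]
gripper_width: 0.155
gripper_force: 30.0
```

```bash
python3 -c "
from h import *
s=avg(6);goal([.4302,.0978,.0465],-0.7,s)"
```

```text
std mm [0.00906926 0.00982679 0.0084036 ] F std [0.37242225 0.51399415 0.30024611]
t 25.72 tcp [0.4299 0.0977 0.0462] F [ 6.74  0.35 -0.52] M [-0.02 -1.99  0.  ] w 0.159
delta [-0.0001 -0.0033  0.0009] [-0.033  0.013 -0.027]
```

Locked: the force rises and nothing moves. Tugging to ~10 N and holding.

Request:
{"op": "arm_command", "data": {"deltas": [[0,0,0,0.06,0,0,1],[0,0,0,0.12,0,0,1],[0,0,0,0.18,0,0,1],[0,0,0,0.2,0,0,1],[0,0,0,0.2,0,0,1],[0,0,0,0.2,0,0,1],[0,0,0,0.2,0,0,1]]}}

```text
time_s: 26.35
tcp_pos: [0.4295, 0.0986, 0.0468]
ee_rot: [[-1.0, 0.011, 0.0], [0.011, 1.0, 0.002], [-0.0, 0.002, -1.0]]
wrist_force: [8.8, -0.1, -0.8]
gripper_width: 0.151
gripper_force: 30.0
```

```bash
python3 -c "
from h import *
s=avg(8);goal([.4302,.0978,.0465],-0.7,s)
d=cap('scene','s4');cv2.imwrite('pics/c4.png',cv2.resize(d['pixels'][205:315,120:270],None,fx=5,fy=5,interpolation=cv2.INTER_CUBIC))"
```

```text
std mm [0.00649166 0.01246529 0.00703374] F std [0.31608534 0.55397998 0.67944857]
t 26.7 tcp [0.4295 0.0986 0.0468] F [ 9.19 -0.06 -1.19] M [-0.05 -2.73  0.01] w 0.161
delta [0.0016 0.0003 0.0016] [-0.066 -0.076  0.027]
```

View pics/c4.png

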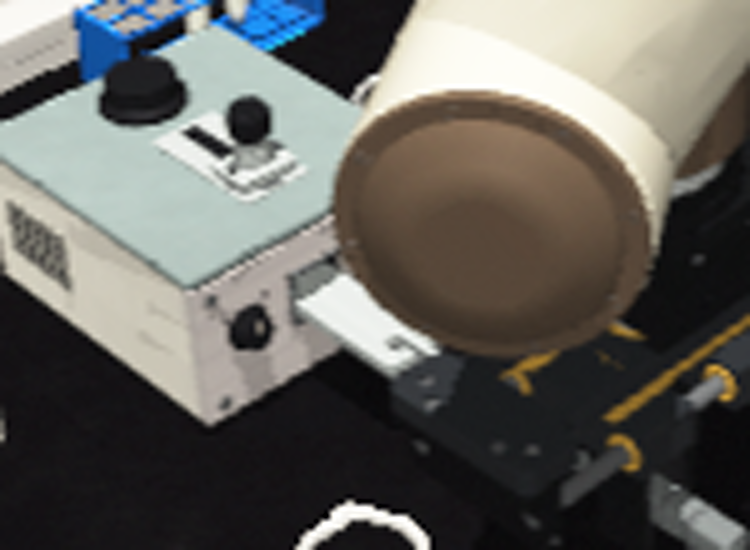

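The slide is drawn out, with the hook in its eye at (410,345) and the force held at 9.2 N. I'll bring it to a full 10 N for another half second, then relax.

Request:
{"op": "arm_command", "data": {"deltas": [[0,0,0,0.04,0,0,1],[0,0,0,0.04,0,0,1],[0,0,0,0.04,0,0,1],[0,0,0,0.04,0,0,1],[0,0,0,0.04,0,0,1],[0,0,0,0.04,0,0,1],[0,0,0,0.04,0,0,1]]}}

```text
time_s: 27.38
tcp_pos: [0.4295, 0.0987, 0.0469]
ee_rot: [[-1.0, 0.011, 0.001], [0.011, 1.0, 0.002], [-0.001, 0.002, -1.0]]
wrist_force: [10.5, -0.9, -0.8]
gripper_width: 0.159
gripper_force: 30.0
```

Request:
{"op": "arm_command", "data": {"deltas": [[0,0,0,-0.1,0,0,1],[0,0,0,-0.2,0,0,1],[0,0,0,-0.3,0,0,1],[0,0,0,-0.4,0,0,1],[0,0,0,-0.5,0,0,1],[0,0,0,-0.6,0,0,1],[0,0,0,-0.65,0,0,1],[0,0,0,-0.65,0,0,1]]}}

```text
time_s: 28.05
tcp_pos: [0.431, 0.0961, 0.0452]
ee_rot: [[-1.0, 0.013, -0.01], [0.013, 1.0, -0.003], [0.01, -0.003, -1.0]]
wrist_force: [-0.4, 0.3, 0.4]
gripper_width: 0.157
gripper_force: 30.0
```

```bash
python3 -c "
from h import *
s=avg(6);goal([.4335,.0978,.0465],-0.7,s)"
```

```text
std mm [0.12459052 0.05629154 0.04740222] F std [0.74980518 0.43212894 0.51509206]
t 28.3 tcp [0.4311 0.0962 0.0453] F [ 0.22  0.22 -0.64] M [ 0.02 -0.11  0.03] w 0.153
delta [-0.0031 -0.0092 -0.0005] [-0.234  0.167 -0.123]
```

Released. I'll centre the hook in the eye, level it and lift straight out.

Request:
{"op": "arm_command", "data": {"deltas": [[0,-0.004,0,-0.1,0.08,-0.05,1],[-0.003,-0.009,0,-0.15,0.15,-0.1,1],[-0.003,-0.009,0,-0.15,0.15,-0.2,1],[-0.003,-0.009,0,-0.15,0.15,-0.4,1],[-0.003,-0.009,0,-0.15,0.15,-0.7,1],[-0.003,-0.009,0,-0.15,0.15,-1.1,1],[-0.003,-0.009,0,-0.15,0.15,-1.5,1],[-0.003,-0.009,0,-0.15,0.15,-1.5,1]]}}

```text
time_s: 29.02
tcp_pos: [0.4344, 0.0986, 0.0616]
ee_rot: [[-1.0, 0.012, 0.004], [0.012, 1.0, 0.002], [-0.004, 0.002, -1.0]]
wrist_force: [0.0, 1.1, -0.8]
gripper_width: 0.158
gripper_force: 30.0
```

```bash
python3 -c "
from h import *
s=avg(4);goal([.42,.098,.126],-0.7,s)"
```

```text
std mm [0.23452447 0.12976142 0.32259785] F std [0.31207983 0.44874088 0.41549364]
t 29.17 tcp [0.4341 0.0984 0.0612] F [-0.21  0.43 -0.42] M [-0.04  0.01  0.01] w 0.157
delta [0.0017 0.003  0.    ] [ 1.39  -0.046 -6.487]
```

Request:
{"op": "arm_command", "data": {"deltas": [[0,0.003,0,0,0,-1.5,1],[0,0.003,0,0,0,-3,1],[0,0.003,0,0,0,-5,1],[0,0.003,0,0,0,-6.5,1],[0,0.003,0,0,0,-6.5,1],[0,0.003,0,0,0,-6.5,1]]}}

```text
time_s: 29.72
tcp_pos: [0.4338, 0.0983, 0.1259]
ee_rot: [[-1.0, 0.012, 0.0], [0.012, 1.0, 0.002], [-0.0, 0.002, -1.0]]
wrist_force: [0.3, -0.3, -0.5]
gripper_width: 0.155
gripper_force: 30.0
```

```bash
python3 -c "
from h import *
s=avg(2);goal([.4522,-.1332,.1253],7.04,s)"
```

```text
std mm [0.28723711 0.17707997 0.39300912] F std [0.22002582 0.07705917 0.62017622]
t 29.77 tcp [0.4335 0.0981 0.1255] F [ 0.06 -0.2  -1.15] M [-0.08  0.05 -0.02] w 0.158
delta [ 0.0016 -0.0007 -0.1354] [-2.1610e+00 -2.3109e+01 -1.3000e-02]
```

Request:
{"op": "arm_command", "data": {"deltas": [[0,0,-0.03,-0.3,-3.5,0,1],[0,0,-0.06,-0.7,-7,0,1],[0,0,-0.09,-1.1,-11,0,1],[0.001,0,-0.12,-1.5,-15,0,1],[0.001,0,-0.135,-1.9,-19,0,1],[0.001,0,-0.135,-2.2,-22,0,1],[0.001,0,-0.135,-2.2,-23.1,0,1],[0.001,0,-0.135,-2.2,-23.1,0,1]]}}

```text
time_s: 30.48
tcp_pos: [0.4519, -0.1351, 0.1239]
ee_rot: [[-0.993, -0.118, -0.004], [-0.118, 0.993, -0.0], [0.004, 0.0, -1.0]]
wrist_force: [1.2, -0.3, -0.6]
gripper_width: 0.159
gripper_force: 30.0
```

```bash
python3 - <<'E'
from h import *
s=avg(6);goal([.4522,-.1332,.0453],7.04,s)
c=cap('wrist','w5');d=cap('scene','s5')
z=lambda i,u,v,w,h,W,H: cv2.resize(i[v:v+h,u:u+w],(W,H),interpolation=cv2.INTER_CUBIC)
cv2.imwrite('pics/c5.png',np.hstack([z(c['pixels'],200,110,160,160,400,400),z(d['pixels'],240,190,100,100,400,400)]))
E
```

```text
std mm [0.30416785 1.07588844 0.42301734] F std [0.78608576 0.60058274 0.24440716]
t 30.73 tcp [ 0.4522 -0.1332  0.1245] F [ 0.3  -0.05 -0.57] M [0.02 0.02 0.  ] w 0.155
delta [ 0.0005 -0.0029 -0.001 ] [-1.80e-02 -5.00e-03  7.92e+00]
```

View pics/c5.png

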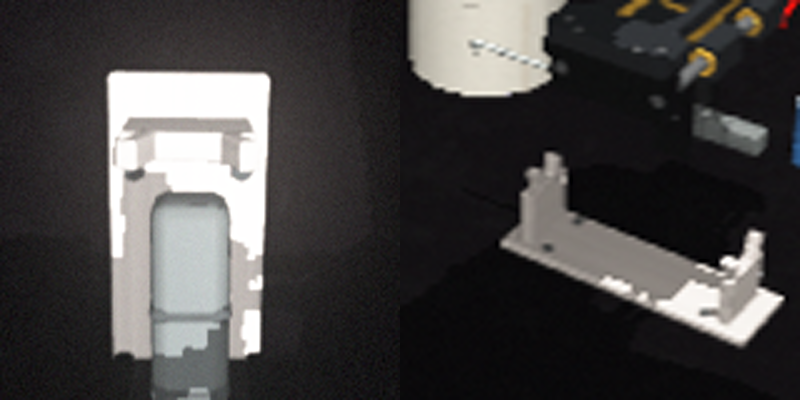

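The pick hangs level, with its hook at (475,45) and handle end at (735,130), and lines up over the stand's notches. Lowering it.

Request:
{"op": "arm_command", "data": {"deltas": [[0,0,0,0,0,2,1],[0,0,0,0,0,4,1],[0,0,0,0,0,5,1],[0,0,0,0,0,5.5,1],[0,0,0,0,0,5.5,1],[0,0,0,0,0,5.5,1],[0,0,0,0,0,5.5,1]]}}

```text
time_s: 31.47
tcp_pos: [0.4536, -0.1329, 0.0712]
ee_rot: [[-0.992, -0.123, 0.001], [-0.123, 0.992, -0.0], [-0.001, -0.0, -1.0]]
wrist_force: [0.5, 0.1, -1.6]
gripper_width: 0.158
gripper_force: 30.0
```

```bash
python3 -c "
from h import *
s=avg(5);goal([.4522,-.1332,.0453],7.04,s)"
```

```text
std mm [0.14239967 0.05720299 0.08579521] F std [0.28183951 0.47924836 0.54623877]
t 31.67 tcp [ 0.4534 -0.133   0.0712] F [ 0.06 -0.39 -1.  ] M [-0.01  0.02 -0.01] w 0.158
delta [-0.0001  0.0009  0.0002] [ 0.127 -0.003  2.587]
```

Request:
{"op": "arm_command", "data": {"deltas": [[0,0,0,0.1,0,0.5,1],[0,0,0,0.1,0,1,1],[0,0,0,0.1,0,1.5,1],[0,0,0,0.1,0,2,1],[0,0,0,0.1,0,2.3,1],[0,0,0,0.1,0,2.5,1],[0,0,0,0.1,0,2.5,1],[0,0,0,0.1,0,2.5,1]]}}

```text
time_s: 32.38
tcp_pos: [0.4518, -0.1332, 0.0453]
ee_rot: [[-0.992, -0.123, -0.001], [-0.123, 0.992, 0.0], [0.001, 0.0, -1.0]]
wrist_force: [0.4, 0.2, -0.6]
gripper_width: 0.154
gripper_force: 30.0
```

```bash
python3 -c "
from h import *
s=avg(5);goal([.4522,-.1332,.0453],7.04,s)"
```

```text
std mm [0.01526333 0.00775401 0.03393991] F std [0.32236889 0.51889197 0.19348234]
t 32.58 tcp [ 0.4519 -0.1332  0.0453] F [ 0.02  0.64 -0.43] M [-0.    0.01 -0.  ] w 0.16
delta [ 0.0001 -0.0009 -0.    ] [-0.034 -0.003  0.   ]
```

Seated where it was gripped. Opening, then retreating upward.

Request:
{"op": "arm_command", "data": {"deltas": [[0,0,0,0,0,0,0.3],[0,0,0,0,0,0,0],[0,0,0,0,0,0,-0.5],[0,0,0,0,0,0,-0.5],[0,0,0,0,0,0,-0.5],[0,0,0,0,0,0,-0.5],[0,0,0,0,0,0,-0.5],[0,0,0,0,0,0,-0.5]]}}

```text
time_s: 33.3
tcp_pos: [0.4518, -0.1332, 0.0454]
ee_rot: [[-0.992, -0.123, -0.001], [-0.123, 0.992, 0.0], [0.001, 0.0, -1.0]]
wrist_force: [-0.4, -0.2, 1.7]
gripper_width: 0.675
gripper_force: 0.0
```

Request:
{"op": "arm_command", "data": {"deltas": [[0,0,0,0,0,0,-0.5],[0,0,0,0,0,-1,-0.5],[0,0,0,0,0,-3,-0.5],[0,0,0,0,0,-6,-0.5],[0,0,0,0,0,-9,-0.5],[0,0,0,0,0,-12,-0.5],[0,0,0,0,0,-12,-0.5],[0,0,0,0,0,-12,-0.5]]}}

```text
time_s: 33.97
tcp_pos: [0.4529, -0.1331, 0.1672]
ee_rot: [[-0.992, -0.122, 0.004], [-0.122, 0.992, 0.0], [-0.004, -0.0, -1.0]]
wrist_force: [-0.8, 0.1, -0.6]
gripper_width: 0.755
gripper_force: 0.0
```

```bash
python3 - <<'E'
from h import *
s=avg(2);goal([.4522,-.1332,.165],7.04,s)
c=cap('wrist','w6');d=cap('scene','s6')
z=lambda i,u,v,w,h,W,H: cv2.resize(i[v:v+h,u:u+w],(W,H),interpolation=cv2.INTER_CUBIC)
cv2.imwrite('pics/c6.png',np.hstack([z(c['pixels'],180,110,220,275,320,400),z(d['pixels'],110,200,240,200,480,400)]))
E
```

```text
std mm [0.56543109 0.02166927 0.76298955] F std [0.10850732 0.14192426 0.18394424]
t 34.02 tcp [ 0.4523 -0.1331  0.1664] F [-0.67  0.2  -0.76] M [ 0.04  0.05 -0.04] w 0.749
delta [ 0.0002  0.002  -0.0003] [ 0.013 -0.007  0.143]
```

View pics/c6.png

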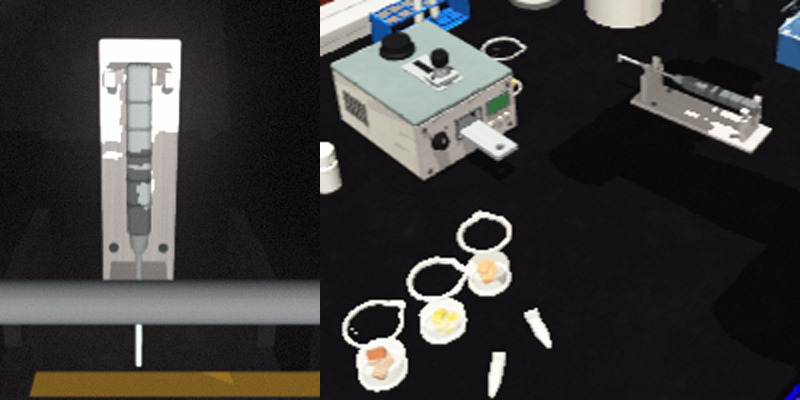

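The pick lies in its rest, hook ahead at (620,60). The slide stands out of the slot with its eye at (502,147), and the vial and beaker stand where they were. Handing in.

```bash
python3 -c "
from station import finish_job; print(finish_job())"
```

```text
the job is handed in; nothing more can be done
None
```

I drew the slide out until it stopped dead, tugged it at about 10 N without it moving, and put the pick back in its rest. The job was handed in at about 34 s with no verdict returned; the plunger itself was not seen, but the force drop and the hard stop show it is down.

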